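Shut the chip box and throw its toggle clamp

TASK

Slide the wooden chip box's door fully shut, then push the lever of its toggle clamp over with a fingertip so that its foot comes down on the shut door, and keep pushing until the lever is fully home and its cam is wedged tight. Never push anything with more than 18 newtons, and do not knock the other things about.

Things in the scene. Friction and masses are not known exactly. Their poses are not given: they have to be found in the camera images.
- box: Fixed wooden box, 170 (its x) x 360 (its y) x 80 mm high. Origin: centre of its underside, z up. Along its y: -180 to -90 mm a closed deck (top 80 mm up) with a steel toggle clamp; -90 to +45 three open compartments; +45 to +180 a fixed cover (79 up). Rails 92 mm high run along both x sides from y -90 to +180; a 92 mm high rim closes the +y end.
- deck_mid (a point): Middle of the deck's clamp zone, at box x 0, y -135 mm, on the deck, 80 mm above the table. THE CLAMP IS NOT MEASURED: its pivot lies at box x = 0 and at box y anywhere from -150 to -120 mm, 18 mm above the deck, axis along box x; find the lever by touch or sight. Its base is 56 x 50 mm, with two cheeks up to 30 mm above the deck. A chip stack stands on its +x side.
- door (a joint): Sliding door, plywood panel 146 x 135 x 8 mm on top of the box between the rails, its top 88.5 mm above the table. Value in m: 0 = fully shut against a hard stop, covering the compartments; grows as the door moves to the box's +y, at most 0.11. Starts 0.05 to 0.10. It runs with about 3 N of friction and stays where it is left.
- door_bar (a point): Middle of the dark wooden push bar on top of the door: bar 100 mm long (box x), 14 mm thick (box y), standing 26 mm above the door's top; this point lies at mid-thickness, 13 mm above the door's top (101.5 mm above the table). When the door is shut it lies at box y = +25 mm. Push it towards the box's -y to shut the door.
- lever (a joint): Clamp lever: flat bar 26 wide (x), 8 thick, reaching 62 mm from the pivot. Angle relative to the cam, rad: 0 = open, leaning 0.4 to the box's -y (top end 24 mm to -y, 57 mm above the pivot); 0.4 upright, dead centre; 0.75 = thrown, leaning 0.35 to +y. Some 3 to 8 N near the top takes it over; it then springs on to 0.75, leaving the finger. A nose with a foot points to +y.
- cam (a joint): Cam on the same pivot that carries the lever, in rad: 0 = slack, 0.15 = wedged tight at a hard stop. It turns only when the thrown lever is pushed on further towards +y with about 0.35 N m (some 9 to 12 N at 35 to 40 mm above the pivot), carrying the lever with it to a lean of 0.5 rad, and stays where it is left by friction.
- chips: Stack of poker chips, 39 mm across, 27 mm high, standing on the box's deck beside the clamp. Origin: centre of its underside. Leave alone.
- mug1: Taller ceramic mug, rim radius 40, 92 mm high, at the box's +x side. Origin: centre of its underside. Leave alone.
- mug2: Wider, lower ceramic mug, rim radius 43, 85 mm high, at the box's -x side. Origin: centre of its underside. Leave alone.
- cards: Pack of cards lying flat, 92 x 66 x 22 mm. Origin: centre of its underside. Leave alone.
- dish: Heavy glass ashtray-style dice dish, 144 mm across, 34 mm high. Origin: centre of its underside. Leave alone.
- die1: White die, 18 mm, in the dish. Origin: centre of its underside. Leave alone.
- die2: White die, 18 mm, in the dish. Origin: centre of its underside. Leave alone.
- spinner_rim (a point): Point near the rim of the spinning tray of the black poker chip carousel (tray 210 mm across, 175 mm high overall, on a fixed base to the robot's left), 100 mm from its axis, 34 mm above the table. Leave alone.

How it is judged:
On the way, in this order (a step that is already met when the one before it is completed fails the run):
1. the door is slid fully shut while the lever is still open (value of joint door below 0.003 m and value of joint lever below 0.25 rad), for 0.2 s.
2. the lever is thrown over its centre against the cam (value of joint lever above 0.67 rad and value of joint door below 0.004 m), for 0.05 s.
At the end, for the whole second after the job is handed in: The door is shut to within 4 mm, the clamp lever is thrown over (above 0.67 rad) and its cam is wedged beyond 0.12 rad of its 0.15 rad (all of step 2 and value of joint cam above 0.12 rad); the robot touches nothing.
It fails at once if a push of more than 18 N by the fingers (contact force between the fingers and anything else above 18 N).
It fails at once if the arm or the gripper's body, not the fingers, pushes on something (contact force between the arm and anything else above 3 N).
It fails at once if a bystander knocked about (moved by more than 20 mm) (distance of any of chips, mug1, mug2, cards, dish, die1, die2, spinner_rim from where it was at the start of the episode above 0.02 m).
It also fails if it takes over 46 s, if anything falls off the work surface, if the arm or the gripper's body presses on something with over 40 N, if the wrist force passes 120 N, or if a joint passes its speed limit or range.

ROBOT

A 6-joint arm with a two-finger parallel gripper is mounted at the origin on the work surface. World frame = base frame: x ahead of the robot, y to its left, z up, the work surface at z = 0. Lengths are in m, angles in rad, forces in N, time in s.
With the tool pointing down it reaches from about 0.375 to 0.9 m from the base axis. Payload 3.1 kg.
Tool frame: the origin (TCP) lies midway between the tips of the shut fingers; the grasp point (between the pads) lies 19 mm behind it; x points along the fingers, z is the direction in which the jaws open and shut, and the axes are right-handed (so a half turn about x gives the same grasp; the last joint's range is limited). The gripper opens to 85 mm and grips with 20 to 120 N. Pads are 22 mm wide; open, the fingers measure 114 mm over their backs; the gripper's body (76 mm by 85 mm) begins 54 mm behind the grasp point. The pads swing forward as they close: fully open they stand 13 mm farther back than shut.
Start: joints at [1.121, 0.527, 1.433, -0, 1.181, -0.178], TCP at [0.168, 0.602, 0.2] pointing down, gripper open.
Joint ranges: [-3.08, 3.08], [-0.75, 2.2], [0.22, 2.44], [-1.43, 4.57], [0, 2.65], [-2.85, 2.85]. Speed limits (rad/s): [2.79, 2.79, 3.14, 3.14, 3.14, 3.14].

INTERFACE

Orientations are given as a unit quaternion [x, y, z, w].
In Python, from station import status, snapshot, camera_params, ticket gives the robot as it stands.
- The arm moves only by the tool arm_command, never from a script. Its argument "series" is a list that holds one entry, the list of rows, each a list of 4 numbers: the shift along the tool's x, y, z in mm, then the turn about the tool's x in rad. A call has 1 to 10 rows; each row shifts and turns the commanded pose from where the row before left it, along the tool's axes as they then stand; what a row does not reach is not made up. A row lasts 1/10 s, in which the tool goes at most 50 mm and 8.59 degrees, less where a joint would pass 70% of its speed; a pose out of reach is approached as far as the arm can. A call is refused whole if a number of a shift passes 50 or a number of a turn 0.15, either way. A call with a gripper value outside its range is refused whole. "jaw" is the opening in per cent of the stroke, from 0 (shut) to 100 (fully open), set as the call begins (left out, the last holds). The fingers move at their own pace and stop on an object; "force" is the grip in N (left out, the last holds). Time passes only in rows, so rows that do not move let the fingers close. It gives the time, the measured TCP pose, the force and the opening at its end, in the units of the state.
- status.sense(): the state, without advancing time (a new reading comes with each control period).
- snapshot(name): name is "side" or "top" or "wrist"; returns the picture (480x640x3 uint8, red, green, blue); there is no depth.
- camera_params(name): a dict with "fovy" (degrees; the focal length in pixels is half the picture's height over the tangent of half this angle, whatever the lens; pixels are square), "cx", "cy" (the principal point, pixels), "k1" (the pictures are not rectified: a ray, as slopes to the right and down, at radius r is drawn at 1 + k1 r^2 times it, then the intrinsics apply), "extrinsics" (4x4, takes a point from camera to world coordinates); the wrist camera has in their place "mount" (4x4, takes a point from camera to tool coordinates, whose origin is the TCP and whose axes are the tool frame's). Camera axes: x right, y down, z forward; pixel columns grow to the right and rows downward; lengths in m; the calibration is good to about 2 mm. A picture is of the moment at which its call begins: read the wrist's pose just before it. camera_params takes no time and is no camera call.
- ticket.sign_off(): hands the job in, once; it reports no verdict.
The state is a dict: "t": time; "q": joint angles; "qd": joint speeds; "tau": joint torques, N m; "tcp_pos": TCP position; "tool_rot": TCP orientation; "force": force on the tool from outside, world axes, zero at the start; "ft_torque": the same for the moment, N m; "finger_gap": opening from 0.0 (shut) to 1.0 (fully open).
Only numpy, scipy, OpenCV 4.12 (cv2) and the standard library are available. Lean on these libraries where they do the work, as an engineer would, in place of code of your own. Each camera call takes 0.05 s, during which the arm holds its last target. There are 200 camera calls.

## Working session

There is one attempt and no reset: what is moved stays moved. The work goes in short steps, Python scripts to look and compute and a tool call to move; the robot and the scene stay as the last step left them, time stands still between calls to the robot, and variables do not carry over. Pictures are saved under pics/ and viewed, about 8 in all and at most 12, crops included, and the job is handed in when it is done.

Besides the shell and the picture viewer there is one more tool, called by a JSON object that holds its "op" and its "data". arm_command: Moves the arm, as the interface text tells. Its arguments: {"type":"object","properties":{"series":{"type":"array"},"jaw":{"type":"number"},"force":{"type":"number"}},"required":["series"]}

```bash
ls; mkdir -p pics
python3 - <<'E'
from station import status,snapshot,camera_params
import cv2,numpy as np
s=status.sense();print({k:np.round(v,3).tolist() for k,v in s.items()})
for n in("top","side"):
    cv2.imwrite(f"pics/{n}0.png",snapshot(n)[...,::-1])
for n in("top","side","wrist"):print(n,camera_params(n))
E
```

```text
pics
{'t': 0.0, 'q': [1.12, 0.528, 1.434, -0.0, 1.181, -0.178], 'qd': [0.001, -0.0, 0.002, 0.001, 0.001, 0.001], 'tau': [-0.001, -44.235, -17.802, -0.0, 0.009, 0.0], 'tcp_pos': [0.167, 0.601, 0.199], 'tool_rot': [-0.428, 0.564, 0.427, 0.562], 'force': [-0.333, 0.702, -0.144], 'ft_torque': [0.005, -0.008, -0.039], 'finger_gap': 1.0}
top {'fovy': 57.958714243384456, 'cx': 317.6365027269052, 'cy': 241.42716153527186, 'k1': -0.07792744853711321, 'extrinsics': array([[ 0.00627504, -0.99588699,  0.09038658,  0.4775586 ],
       [-0.99994443, -0.00701489, -0.00786998,  0.02792777],
       [ 0.00847166, -0.09033217, -0.99587566,  1.12907869],
       [ 0.        ,  0.        ,  0.        ,  1.        ]])}
side {'fovy': 54.59261185629378, 'cx': 323.25461338002026, 'cy': 238.59153207311948, 'k1': -0.0563333112761094, 'extrinsics': array([[ 0.90757704, -0.31298681,  0.27989852,  0.27381705],
       [-0.4198017 , -0.68970762,  0.58997452, -0.60793736],
       [ 0.0083939 , -0.6529492 , -0.75735519,  0.91515312],
       [ 0.        ,  0.        ,  0.        ,  1.        ]])}
wrist {'fovy': 69.74304433277635, 'cx': 321.39046946323066, 'cy': 245.8610355043251, 'k1': -0.0050144712989939125, 'mount': array([[-9.32292911e-04, -2.98746995e-01,  9.54331894e-01,
        -1.74240164e-01],
       [ 1.17195391e-03, -9.54331980e-01, -2.98745877e-01,
         7.51641224e-02],
       [ 9.99998879e-01,  8.39914330e-04,  1.23983465e-03,
        -1.06994448e-03],
       [ 0.00000000e+00,  0.00000000e+00,  0.00000000e+00,
         1.00000000e+00]])}
```

View pics/top0.png

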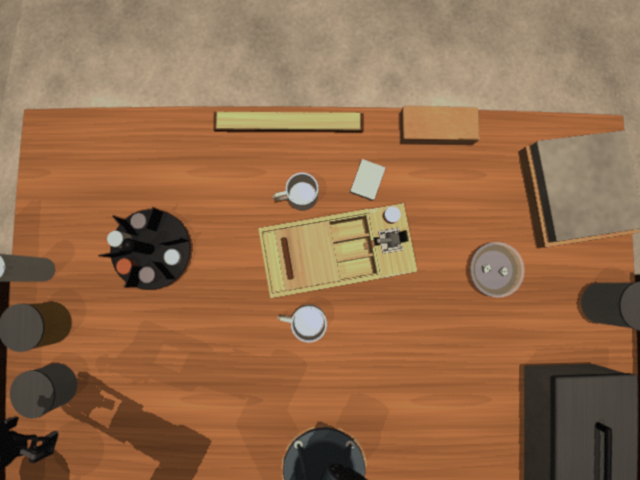

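View pics/side0.png

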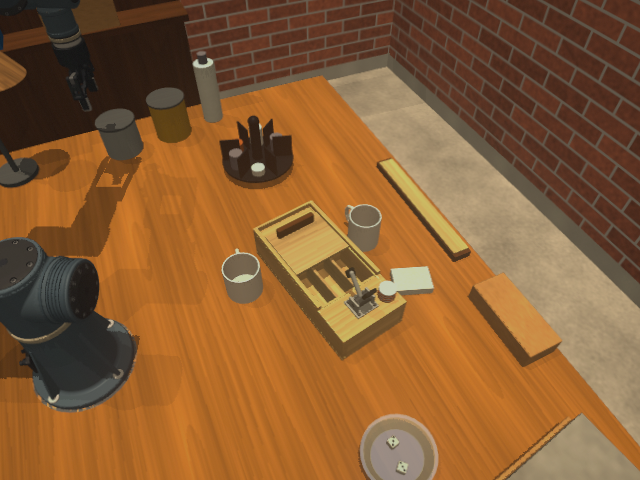

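The top view shows the box around (338,250), with its +y end to the left (world +y), the clamp near (390,240), chips at (392,214) and the bar at (287,258). In the side view the bar is at (295,224) and the clamp at (360,290). I'll enlarge both.

Run:
```python
import cv2,numpy as np
a=cv2.imread("pics/top0.png")[195:305,250:425];b=cv2.imread("pics/side0.png")[195:360,240:420]
a=cv2.resize(a,None,fx=4.5,fy=4.5,interpolation=cv2.INTER_CUBIC)
cv2.imwrite("pics/topc.png",a)
cv2.imwrite("pics/sidec.png",cv2.resize(b,None,fx=3.6,fy=3.6,interpolation=cv2.INTER_CUBIC))
```

```text
(no output)
```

View pics/topc.png

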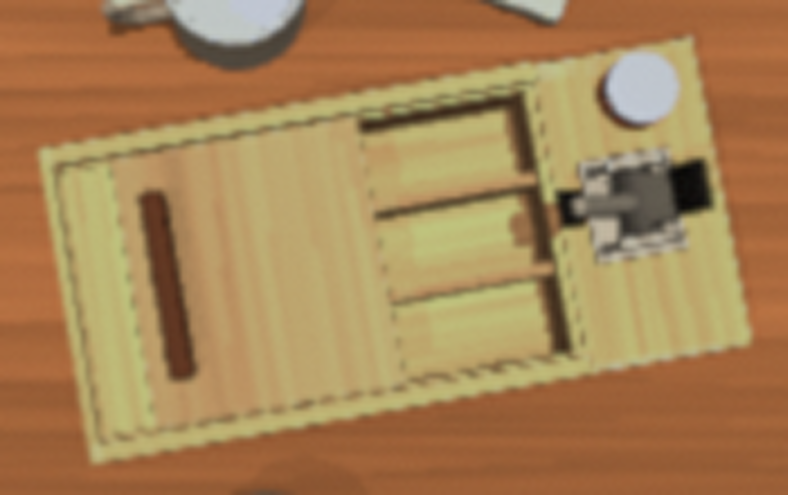

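View pics/sidec.png

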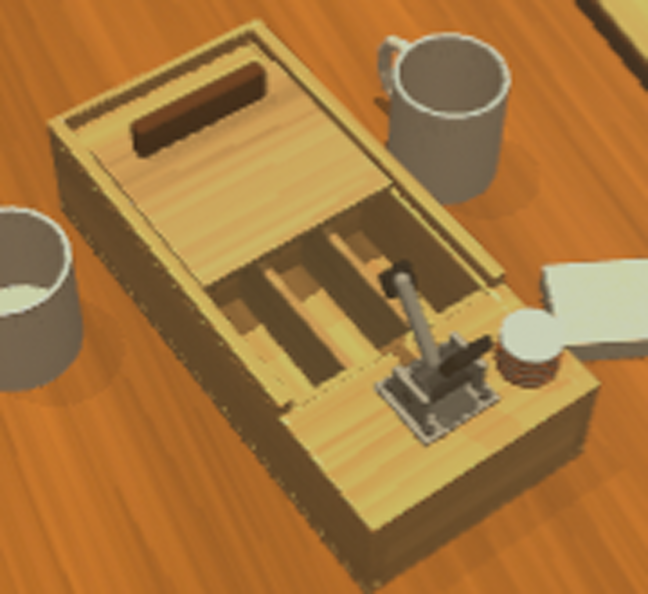

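The door spans crop columns ~110–400, with the bar from (153,192) to (183,378). The clamp base is around (635,205). The black lever leans right (-y) and ends near (708,185); the nose and foot point left. I'll fit the box pose next.

```bash
cat > h.py <<'E'
import numpy as np,cv2
from scipy.spatial.transform import Rotation as R
from scipy.optimize import least_squares
from station import status,snapshot,camera_params
def ray(n,u,v):
    c=camera_params(n);f=240/np.tan(np.radians(c["fovy"]/2))
    d=np.array([(u-c["cx"])/f,(v-c["cy"])/f]);s=d.copy()
    for _ in range(20): s=d/(1+c["k1"]*(s@s))
    if n=="wrist":
        st=status.sense();T=np.eye(4);T[:3,:3]=R.from_quat(st["tool_rot"]).as_matrix();T[:3,3]=st["tcp_pos"];T=T@c["mount"]
    else:T=c["extrinsics"]
    return T[:3,3],T[:3,:3]@np.r_[s,1]
def onz(n,u,v,z):
    o,d=ray(n,u,v);return (o+d*(z-o[2])/d[2])
def mid(*args): # least-squares ray intersection
    A=0;b=0
    for n,u,v in args:
        o,d=ray(n,u,v);d=d/np.linalg.norm(d);P=np.eye(3)-np.outer(d,d);A=A+P;b=b+P@o
    return np.linalg.solve(A,b)
E
cat > a.py <<'E'
from h import *
tc=lambda x,y:("top",250+x/4.5,195+y/4.5)
sc=lambda x,y:("side",240+x/3.6,195+y/3.6)
L=[(tc(40,150),85,180,92),(tc(93,462),-85,180,92),(tc(692,37),85,-180,80),(tc(750,343),-85,-180,80)]
S=[(sc(258,20),85,180,92),(sc(50,122),-85,180,92),(sc(600,383),85,-180,80),(sc(372,530),-85,-180,80)]
for D in(L,S):
    P=np.array([onz(*p,z/1e3)[:2] for p,x,y,z in D]);B=np.array([[x,y] for p,x,y,z in D])/1e3
    f=lambda q:((B@np.array([[np.cos(q[2]),np.sin(q[2])],[-np.sin(q[2]),np.cos(q[2])]])+q[:2])-P).ravel()
    r=least_squares(f,[.5,0,0]);q=r.x;print(q,np.round(r.fun*1e3,1))
    M=np.array([[np.cos(q[2]),np.sin(q[2])],[-np.sin(q[2]),np.cos(q[2])]])
    tob=lambda p:np.r_[(p[:2]-q[:2])@M.T,p[2]]*1e3
    print("bar",[np.round(tob(onz(*k,.1145)),1) for k in ((tc(153,192),tc(183,378)) if D is L else (sc(198,102),sc(198,105)))])
    print("lever top",np.round(tob(mid(tc(706,186),sc(482,346))),1),"foot",np.round(tob(mid(tc(568,208),sc(397,275))),1))
E
python3 a.py
```

```text
[ 0.55237465 -0.03036916  0.1834711 ] [ 0.7  0.6 -0.6  0.5 -0.   0.2 -0.1 -1.3]
bar [array([ 48.8, 122.6, 114.5]), array([-49.5, 123.8, 114.5])]
lever top [   1.5 -155.4  160.1] foot [  1.3 -85.1 148.1]
[ 0.554919   -0.03098253  0.18253821] [ 1.3  1.5 -1.9  1.4  0.9 -1.1 -0.4 -1.8]
bar [array([ -4. , 119.5, 114.5]), array([ -5.4, 117.3, 114.5])]
lever top [  -0.7 -154.4  160.1] foot [ -1.  -84.1 148.1]
```

```bash
cat > g.py <<'E'
from h import *
import sys
Q=np.array([.5535,-.0305,.183])
def go(bx,by,z): # box target mm -> tool shift mm after required turn
    s=status.sense();M=R.from_quat(s["tool_rot"]).as_matrix()
    c,n=np.cos(Q[2]),np.sin(Q[2]);Rb=np.array([[c,-n,0],[n,c,0],[0,0,1]])
    w=np.r_[Q[:2],0]+Rb@np.array([bx,by,z])/1e3
    p=Rb.T@(np.array(s["tcp_pos"])-np.r_[Q[:2],0])*1e3
    zb=Rb.T@M; best=None
    a=[t for t in np.linspace(-np.pi,np.pi,6284) if abs((zb@R.from_rotvec([t,0,0]).as_matrix())[0,2])>.999999]
    t=min(a,key=abs);M2=M@R.from_rotvec([t,0,0]).as_matrix()
    print("t",round(s["t"],2),"box",np.round(p,1),"F_box",np.round(Rb.T@s["force"],1),"gap",round(s["finger_gap"],2),"q6",np.round(s["q"][5],2))
    print("axes in box now:\n",np.round(zb,3),"\nturn",round(t,3),"shift now-axes",np.round(M.T@(w-s["tcp_pos"])*1e3,1),"turned axes",np.round(M2.T@(w-s["tcp_pos"])*1e3,1))
if __name__=="__main__":go(*map(float,sys.argv[1:]))
E
python3 g.py 0 152 150
```

```text
t 0.1 box [-264.6  691.6  198.8] F_box [0.2 0.8 1. ] gap 1.0 q6 -0.18
axes in box now:
 [[-0.001 -0.898  0.439]
 [-0.002  0.439  0.898]
 [-1.     0.    -0.002]] 
turn 1.116 shift now-axes [  49.4 -474.8 -368.4] turned axes [  49.4 -539.7  264.4]
```

{"op": "arm_command", "data": {"series": [[[-6,0,0,0.1395],[-6,0,0,0.1395],[-6,0,0,0.1395],[-6,0,0,0.1395],[-6,0,0,0.1395],[-6,0,0,0.1395],[-6,0,0,0.1395],[-6,0,0,0.1395]]], "jaw": 0}}

```text
t: 0.9
tcp_pos: [0.1676, 0.6016, 0.2473]
tool_rot: [-0.063, 0.705, 0.062, 0.704]
force: [0.9, -0.2, -0.1]
finger_gap: -0.004
```

{"op": "arm_command", "data": {"series": [[[0,-20,19,0],[0,-38,19,0],[0,-38,19,0],[0,-38,19,0],[0,-38,19,0],[0,-38,19,0],[0,-38,19,0],[0,-38,19,0],[0,-38,19,0],[0,-38,19,0]]]}}

```text
t: 1.9
tcp_pos: [0.421, 0.2791, 0.2475]
tool_rot: [-0.065, 0.704, 0.065, 0.704]
force: [0.4, 0.8, -1.0]
finger_gap: -0.002
```

```bash
python3 g.py 0 152 130
```

```text
t 1.9 box [-74.  328.5 247.5] F_box [ 0.5  0.8 -1. ] gap -0.0 q6 0.18
axes in box now:
 [[-0.001 -0.     1.   ]
 [-0.     1.     0.   ]
 [-1.    -0.    -0.001]] 
turn 0.001 shift now-axes [ 117.4 -176.5   74. ] turned axes [ 117.4 -176.5   74.1]
```

{"op": "arm_command", "data": {"series": [[[0,-25,15,0],[0,-35,15,0],[0,-35,15,0],[0,-35,15,0],[0,-30,10,0],[10,-16,4,0],[20,0,0,0],[30,0,0,0],[30,0,0,0],[10,0,0,0]]]}}

```text
t: 2.9
tcp_pos: [0.5217, 0.1214, 0.1442]
tool_rot: [-0.064, 0.707, 0.065, 0.701]
force: [-0.6, 0.0, -1.1]
finger_gap: -0.001
```

```bash
python3 g.py 0 152 98
python3 - <<'E'
from h import *
a=snapshot("side")[150:350,220:430,::-1];b=snapshot("wrist")[...,::-1]
cv2.imwrite("pics/p1.png",np.hstack([cv2.resize(a,(378,360),interpolation=2),cv2.resize(b,(420,360))]))
E
```

```text
Traceback (most recent call last):
  File "g.py", line 14, in <module>
    if __name__=="__main__":go(*map(float,sys.argv[1:]))
                            ~~^^^^^^^^^^^^^^^^^^^^^^^^^^
  File "g.py", line 11, in go
    t=min(a,key=abs);M2=M@R.from_rotvec([t,0,0]).as_matrix()
ValueError: min() iterable argument is empty
```

View pics/p1.png

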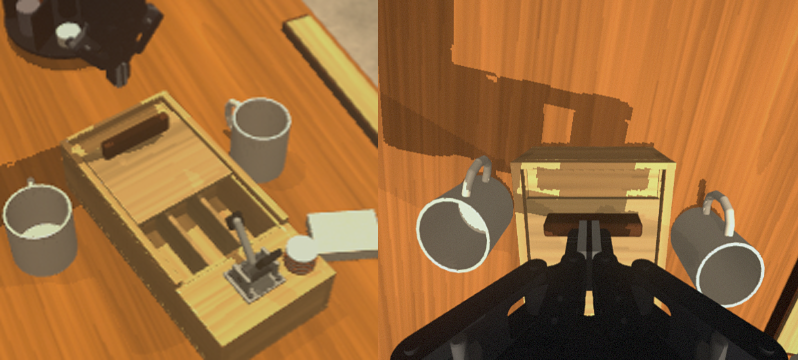

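The side crop shows the shut fingertips at (120,78), behind the bar and clear of the rim. The wrist view shows the bar at rows 213–235, columns 545–640, under the fingers, and the mugs clear on both sides.

```bash
sed -i 's/>.999999/>.9999/' g.py; python3 g.py 0 152 98
python3 - <<'E'
from h import *
from g import Q
c,n=np.cos(Q[2]),np.sin(Q[2])
Rb=np.array([[c,-n,0],[n,c,0],[0,0,1]])
f=lambda p:np.round(Rb.T@(p-np.r_[Q[:2],0])*1e3,1)
w=lambda x,y:("wrist",(x-378)*640/420,y*480/360)
print("bar top far corners",f(onz(*w(545,213),.1145)),f(onz(*w(640,213),.1145)))
print("rim corners",f(onz(*w(513,163),.092)),f(onz(*w(676,163),.092)))
print("tip side",f(onz("side",220+120/1.8,150+82/1.8,.144)))
E
```

```text
t 3.0 box [ -2.1 154.9 145.8] F_box [-0.5 -0.2  0.3] gap 0.0 q6 -0.16
axes in box now:
 [[-0.005 -0.     1.   ]
 [ 0.001  1.     0.   ]
 [-1.     0.001 -0.005]] 
turn 0.001 shift now-axes [47.8 -3.   2.4] turned axes [47.8 -3.   2.4]
bar top far corners [-44.9 139.6 114.5] [ 48.9 140.  114.5]
rim corners [-80.1 178.7  92. ] [ 88.  179.1  92. ]
tip side [ 16.2 182.  144. ]
```

```bash
cat >> h.py <<'E'
def proj(n,p):
    o,_=ray(n,320,240);r=least_squares(lambda x:np.cross(ray(n,*x)[1],(p-o)/np.linalg.norm(p-o)),[320,240]).x
    return r
E
python3 - <<'E'
from h import *
p=np.array(status.sense()["tcp_pos"]);r=proj("side",p);print(r,(r-[220,150])*1.8)
r=proj("wrist",p);print(r,r*[420/640,.75]+[378,0])
s=snapshot("side")[130:250,240:360,::-1];cv2.circle(s:=s.copy(),(0,0),1,(0,0,0));w=snapshot("wrist")[220:400,220:420,::-1]
cv2.imwrite("pics/p2.png",np.hstack([cv2.resize(s,(400,400),interpolation=2),cv2.resize(w,(400,360),interpolation=2).copy() if 0 else cv2.copyMakeBorder(cv2.resize(w,(400,360),interpolation=2),0,40,0,0,0)]))
E
```

```text
[286.21417209 204.78716124] [119.18550976  98.61689024]
[319.90973858 281.58955962] [587.94076594 211.19216972]
```

View pics/p2.png

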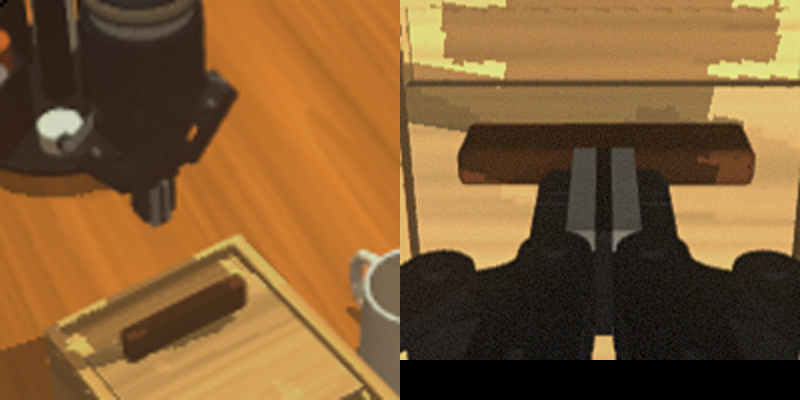

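The wrist view shows the bar's +y face at rows 123–150 and its top at rows 150–183. The visible fingertips end at about (600,148) in the wrist crop and (155,224) in the side crop. That is some way above where the reported TCP projects, so I'll lower to a safe height and look again.

{"op": "arm_command", "data": {"series": [[[6,1,1,0],[10,1,1,0],[10,0,0,0],[5,0,0,0],[0,0,0,0]]]}}

```text
t: 3.6
tcp_pos: [0.526, 0.1234, 0.1156]
tool_rot: [-0.065, 0.705, 0.065, 0.703]
force: [-0.1, -0.4, -0.1]
finger_gap: -0.003
```

```bash
python3 g.py 0 157 100
python3 - <<'E'
from h import *
p=np.array(status.sense()["tcp_pos"])
r=proj("side",p);q=proj("wrist",p);print(r,(r-[240,130])*400/120,q,(q-[220,180])*2)
s=snapshot("side")[130:250,240:360,::-1];w=snapshot("wrist")[180:380,220:420,::-1]
cv2.imwrite("pics/p3.png",np.hstack([cv2.resize(s,(400,400),interpolation=2),cv2.resize(w,(400,400),interpolation=2)]))
E
```

```text
t 3.6 box [  0.9 156.3 115.6] F_box [-0.1 -0.3 -0.1] gap -0.0 q6 -0.16
axes in box now:
 [[-0.002 -0.     1.   ]
 [ 0.     1.     0.   ]
 [-1.     0.    -0.002]] 
turn 0.001 shift now-axes [15.6  0.7 -0.9] turned axes [15.6  0.7 -0.9]
[287.63716539 212.89286889] [158.79055129 276.30956296] [319.9084995  281.59333333] [199.816999   203.18666666]
```

View pics/p3.png

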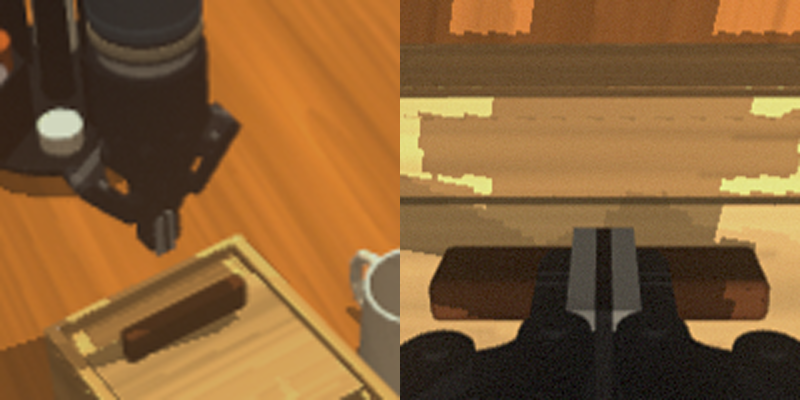

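Run:
```python
from h import *
from g import Q
c,n=np.cos(Q[2]),np.sin(Q[2]);Rb=np.array([[c,-n,0],[n,c,0],[0,0,1]])
p=mid(("wrist",320,294),("side",288.6,205.6));print(Rb.T@(p-np.r_[Q[:2],0])*1e3)
f=lambda v,z:np.round(Rb.T@(onz("wrist",320,v,z)-np.r_[Q[:2],0])*1e3,1)
print("bar +y top edge",f(180+278/2,.1145),"bottom",f(180+248/2,.0885),"-y top",f(180+320/2,.1145),"cover edge?",f(180+200/2,.0885))
```

```text
[  3.56643524 157.59493927 136.86322372]
bar +y top edge [  1.8 132.1 114.5] bottom [  1.6 128.4  88.5] -y top [  1.8 118.2 114.5] cover edge? [  1.6 145.2  88.5]
```

The drawn fingertips intersect at about z 137 mm, some 20 mm above the reported TCP, and the bar centre is at about y = +124. I'll go to TCP z = 100 and test by touch: if the tips really are 20 mm higher, they pass above the bar harmlessly.

{"op": "arm_command", "data": {"series": [[[5,0,0,0],[5,0,-0.5,0],[5,0,0,0],[0,0,0,0],[0,-3,0,0],[0,-4,0,0],[0,-4,0,0],[0,-4,0,0]]]}}

```text
t: 4.5
tcp_pos: [0.5294, 0.1081, 0.1019]
tool_rot: [-0.065, 0.704, 0.065, 0.704]
force: [0.0, 0.0, 0.1]
finger_gap: 0.006
```

{"op": "arm_command", "data": {"series": [[[0,-3,0,0],[0,-3,0,0],[0,-3,0,0],[0,-3,0,0]]]}}

```text
t: 4.9
tcp_pos: [0.5313, 0.0965, 0.1017]
tool_rot: [-0.065, 0.704, 0.065, 0.704]
force: [0.1, -0.6, -1.3]
finger_gap: -0.003
```

{"op": "arm_command", "data": {"series": [[[0,-3,0,0],[0,-3,0,0],[0,-3,0,0],[0,-3,0,0]]]}}

```text
t: 5.3
tcp_pos: [0.5335, 0.0847, 0.1017]
tool_rot: [-0.065, 0.704, 0.065, 0.704]
force: [0.2, -0.3, -0.5]
finger_gap: -0.003
```

No contact with the TCP over the bar, so the tips really are about 20 mm shorter than reported. I'll back off, go lower and try again.

{"op": "arm_command", "data": {"series": [[[0,10,0,0],[0,15,0,0],[0,14,0,0],[0,0,0,0],[5,0,0,0],[5,0,0,0],[5,0,0,0],[5,0,0,0],[0,0,0,0]]]}}

```text
t: 6.2
tcp_pos: [0.5258, 0.1229, 0.0807]
tool_rot: [-0.064, 0.705, 0.064, 0.703]
force: [0.2, -0.1, -0.1]
finger_gap: 0.003
```

{"op": "arm_command", "data": {"series": [[[0,-3,0,0],[0,-3,0,0],[0,-3,0,0],[0,-3,0,0],[0,-3,0,0]]]}}

```text
t: 6.7
tcp_pos: [0.5292, 0.1083, 0.0819]
tool_rot: [-0.064, 0.704, 0.065, 0.704]
force: [-0.5, 4.0, 0.1]
finger_gap: -0.004
```

{"op": "arm_command", "data": {"series": [[[0,-2,0,0],[0,-3,0,0],[0,-3,0,0]]]}}

```text
t: 7.0
tcp_pos: [0.5306, 0.101, 0.0818]
tool_rot: [-0.064, 0.704, 0.065, 0.704]
force: [0.1, 3.4, 1.6]
finger_gap: -0.004
```

{"op": "arm_command", "data": {"series": [[[0,-2,0,0],[0,-3,0,0],[0,-3,0,0]]]}}

```text
t: 7.3
tcp_pos: [0.5321, 0.0927, 0.0818]
tool_rot: [-0.065, 0.704, 0.065, 0.704]
force: [-0.2, 3.5, 1.0]
finger_gap: 0.001
```

Contact: the push force is 3.5 N and the door is sliding. About 80 mm remain.

{"op": "arm_command", "data": {"series": [[[0,-5,0,0],[0,-8,0,0],[0,-8,0,0],[0,-8,0,0],[0,-8,0,0],[0,-8,0,0],[0,-8,0,0],[0,-6,0,0],[0,-4,0,0],[0,0,0,0]]]}}

```text
t: 8.3
tcp_pos: [0.5437, 0.0298, 0.0817]
tool_rot: [-0.065, 0.704, 0.064, 0.704]
force: [0.0, -0.3, 2.0]
finger_gap: -0.0
```

```bash
python3 g.py 0 43 82
```

```text
t 8.3 box [ 1.4 61.1 81.7] F_box [-0.  -0.3  2. ] gap -0.0 q6 -0.33
axes in box now:
 [[ 0.     0.     1.   ]
 [-0.001  1.    -0.   ]
 [-1.    -0.001  0.   ]] 
turn 0.001 shift now-axes [ -0.3 -18.1  -1.4] turned axes [ -0.3 -18.1  -1.4]
```

{"op": "arm_command", "data": {"series": [[[0,-2,0,0],[0,-2,0,0],[0,-2,0,0],[0,-2,0,0],[0,-2,0,0],[0,-1,0,0]]]}}

```text
t: 8.9
tcp_pos: [0.5455, 0.0199, 0.0817]
tool_rot: [-0.065, 0.704, 0.065, 0.704]
force: [0.5, 3.2, 1.7]
finger_gap: 0.001
```

{"op": "arm_command", "data": {"series": [[[0,-1,0,0],[0,-1,0,0]]]}}

```text
t: 9.1
tcp_pos: [0.5459, 0.018, 0.0817]
tool_rot: [-0.065, 0.704, 0.065, 0.704]
force: [1.6, 3.2, 1.5]
finger_gap: 0.001
```

{"op": "arm_command", "data": {"series": [[[0,-1,0,0],[0,-1,0,0]]]}}

```text
t: 9.3
tcp_pos: [0.5462, 0.0161, 0.0817]
tool_rot: [-0.065, 0.704, 0.065, 0.704]
force: [1.2, 3.8, 0.6]
finger_gap: 0.005
```

{"op": "arm_command", "data": {"series": [[[0,-1,0,0],[0,-0.7,0,0]]]}}

```text
t: 9.5
tcp_pos: [0.5465, 0.0144, 0.0817]
tool_rot: [-0.065, 0.704, 0.065, 0.704]
force: [1.5, 3.5, 2.1]
finger_gap: -0.002
```

{"op": "arm_command", "data": {"series": [[[0,-1,0,0],[0,-0.5,0,0]]]}}

```text
t: 9.7
tcp_pos: [0.5468, 0.0129, 0.0817]
tool_rot: [-0.065, 0.704, 0.065, 0.704]
force: [1.2, 2.6, 1.8]
finger_gap: -0.002
```

{"op": "arm_command", "data": {"series": [[[0,-0.6,0,0],[0,-0.6,0,0]]]}}

```text
t: 9.9
tcp_pos: [0.547, 0.0118, 0.0817]
tool_rot: [-0.065, 0.704, 0.065, 0.704]
force: [0.2, 3.6, 1.9]
finger_gap: 0.002
```

Box y is now about 42.8, with no stop felt yet.

{"op": "arm_command", "data": {"series": [[[0,-0.6,0,0],[0,-0.6,0,0]]]}}

```text
t: 10.1
tcp_pos: [0.5471, 0.0111, 0.0817]
tool_rot: [-0.064, 0.704, 0.065, 0.704]
force: [1.1, 5.3, 2.3]
finger_gap: 0.002
```

{"op": "arm_command", "data": {"series": [[[0,-0.6,0,0],[0,-0.6,0,0]]]}}

```text
t: 10.3
tcp_pos: [0.5471, 0.011, 0.0817]
tool_rot: [-0.063, 0.704, 0.065, 0.704]
force: [1.1, 9.9, 2.1]
finger_gap: 0.002
```

{"op": "arm_command", "data": {"series": [[[0,-0.6,0,0],[0,-0.6,0,0]]]}}

```text
t: 10.5
tcp_pos: [0.5471, 0.0109, 0.0817]
tool_rot: [-0.062, 0.704, 0.066, 0.704]
force: [1.4, 12.7, 3.0]
finger_gap: -0.0
```

{"op": "arm_command", "data": {"series": [[[0,-0.6,0,0],[0,-0.6,0,0]]]}}

```text
t: 10.7
tcp_pos: [0.5471, 0.0109, 0.0817]
tool_rot: [-0.061, 0.704, 0.066, 0.704]
force: [1.4, 16.1, 3.5]
finger_gap: -0.004
```

The stop is reached at TCP box y = 43, as expected for a shut door. I'll back off, lift, and go round behind the lever.

{"op": "arm_command", "data": {"series": [[[0,4,0,0],[0,8,0,0],[-10,4,0,0],[-30,0,0,0],[-40,0,0,0],[-40,0,0,0],[-15,-15,-0.5,0],[0,-35,-0.5,0],[0,-45,0,0],[0,-45,0,0]]]}}

```text
t: 11.7
tcp_pos: [0.5692, -0.1164, 0.2178]
tool_rot: [-0.066, 0.704, 0.065, 0.704]
force: [0.7, 0.6, -0.4]
finger_gap: 0.003
```

{"op": "arm_command", "data": {"series": [[[0,-45,0,0],[0,-45,0,0],[0,-35,0,0],[0,-10,0,0],[0,0,0,0]]]}}

```text
t: 12.2
tcp_pos: [0.5935, -0.2495, 0.2167]
tool_rot: [-0.064, 0.704, 0.064, 0.704]
force: [0.8, 0.8, 0.0]
finger_gap: -0.003
```

```bash
python3 g.py 0 -205 112
python3 - <<'E'
from h import *
s=snapshot("side")[190:350,240:440,::-1];w=snapshot("top")[190:310,250:430,::-1]
cv2.imwrite("pics/p4.png",np.vstack([cv2.resize(s,(400,320),interpolation=2),cv2.resize(w,(400,267),interpolation=2)]))
E
```

```text
t 12.2 box [  -0.5 -222.6  216.7] F_box [0.9 0.6 0. ] gap -0.0 q6 -0.75
axes in box now:
 [[-0.001  0.003  1.   ]
 [-0.     1.    -0.003]
 [-1.    -0.    -0.001]] 
turn 0.001 shift now-axes [104.6  17.6   0.5] turned axes [104.6  17.6   0.5]
```

View pics/p4.png

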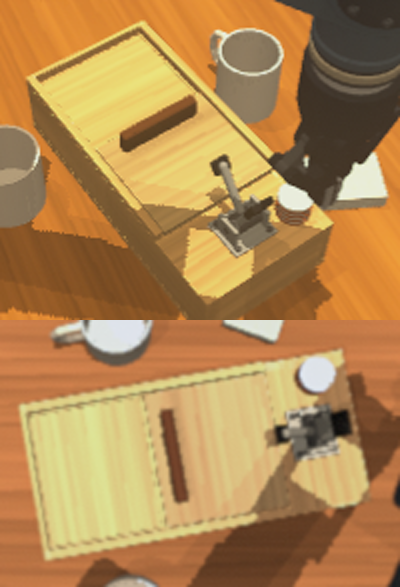

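The picture shows the door shut against the deck edge (bar at about (160,123) in the side half), the lever still open, and the chips untouched. I'll descend behind the lever.

{"op": "arm_command", "data": {"series": [[[10,0,0,0],[25,0,0,0],[30,0,0,0],[25,0,0,0],[12,0,0,0],[0,5,0,0],[0,10,0,0],[0,10,0,0],[0,8,0,0],[0,5,0,0]]]}}

```text
t: 13.3
tcp_pos: [0.5873, -0.2093, 0.1158]
tool_rot: [-0.065, 0.704, 0.065, 0.705]
force: [0.3, -0.6, -1.3]
finger_gap: -0.004
```

{"op": "arm_command", "data": {"series": [[[0,3,0,0],[0,3,0,0],[0,3,0,0],[0,3,0,0]]]}}

```text
t: 13.7
tcp_pos: [0.5849, -0.1986, 0.1147]
tool_rot: [-0.065, 0.704, 0.064, 0.704]
force: [0.3, 0.3, -0.3]
finger_gap: 0.002
```

{"op": "arm_command", "data": {"series": [[[0,2,0,0],[0,2,0,0],[0,2,0,0]]]}}

```text
t: 14.0
tcp_pos: [0.5843, -0.194, 0.1149]
tool_rot: [-0.066, 0.704, 0.064, 0.704]
force: [-0.7, -3.9, 1.0]
finger_gap: 0.001
```

{"op": "arm_command", "data": {"series": [[[0,2,0,0],[0,2,0,0]]]}}

```text
t: 14.2
tcp_pos: [0.5841, -0.1906, 0.1157]
tool_rot: [-0.066, 0.703, 0.063, 0.705]
force: [0.2, -4.4, 3.4]
finger_gap: -0.0
```

Contact with the lever at about 4–5 N, so I'll keep pushing.

{"op": "arm_command", "data": {"series": [[[0,2,0,0],[0,2,0,0],[0,2,0,0]]]}}

```text
t: 14.5
tcp_pos: [0.5822, -0.1824, 0.1148]
tool_rot: [-0.064, 0.704, 0.065, 0.704]
force: [0.1, -2.8, 1.0]
finger_gap: -0.0
```

{"op": "arm_command", "data": {"series": [[[0,2,0,0],[0,2,0,0],[0,2,0,0]]]}}

```text
t: 14.8
tcp_pos: [0.5803, -0.176, 0.1143]
tool_rot: [-0.064, 0.705, 0.065, 0.704]
force: [1.4, -0.5, 1.5]
finger_gap: 0.001
```

{"op": "arm_command", "data": {"series": [[[0,2,0,0],[0,2,0,0],[0,2,0,0]]]}}

```text
t: 15.1
tcp_pos: [0.5793, -0.1704, 0.1144]
tool_rot: [-0.064, 0.705, 0.065, 0.704]
force: [0.6, -0.4, -0.2]
finger_gap: -0.003
```

{"op": "arm_command", "data": {"series": [[[0,2,0,0],[0,2,0,0],[0,2,0,0]]]}}

```text
t: 15.4
tcp_pos: [0.5786, -0.1648, 0.1146]
tool_rot: [-0.065, 0.704, 0.065, 0.704]
force: [-0.5, 0.1, 0.3]
finger_gap: -0.004
```

```bash
python3 g.py 0 -140 112
```

```text
t 15.4 box [   0.2 -136.7  114.6] F_box [-0.4  0.2  0.3] gap -0.0 q6 -0.65
axes in box now:
 [[-0. -0.  1.]
 [ 0.  1.  0.]
 [-1.  0. -0.]] 
turn 0.001 shift now-axes [ 2.6 -3.3 -0.2] turned axes [ 2.6 -3.3 -0.2]
```

The force dropped to zero, so the lever has sprung over. I'll push on slowly to wedge the cam.

{"op": "arm_command", "data": {"series": [[[0,1.5,0,0],[0,1.5,0,0]]]}}

```text
t: 15.6
tcp_pos: [0.5782, -0.1621, 0.1147]
tool_rot: [-0.065, 0.704, 0.065, 0.704]
force: [-0.6, -0.5, -0.3]
finger_gap: -0.001
```

{"op": "arm_command", "data": {"series": [[[0,1,0,0],[0,1,0,0]]]}}

```text
t: 15.8
tcp_pos: [0.5778, -0.1602, 0.1148]
tool_rot: [-0.065, 0.704, 0.065, 0.704]
force: [-0.7, 0.4, -0.2]
finger_gap: -0.0
```

{"op": "arm_command", "data": {"series": [[[0,1,0,0],[0,1,0,0]]]}}

```text
t: 16.0
tcp_pos: [0.5774, -0.1582, 0.1147]
tool_rot: [-0.065, 0.704, 0.065, 0.704]
force: [0.0, -1.0, -0.8]
finger_gap: 0.003
```

{"op": "arm_command", "data": {"series": [[[0,1,0,0],[0,1,0,0]]]}}

```text
t: 16.2
tcp_pos: [0.5771, -0.1563, 0.1147]
tool_rot: [-0.065, 0.704, 0.065, 0.704]
force: [-0.3, 0.0, 0.5]
finger_gap: -0.001
```

{"op": "arm_command", "data": {"series": [[[0,1,0,0],[0,1,0,0]]]}}

```text
t: 16.4
tcp_pos: [0.5767, -0.1543, 0.1147]
tool_rot: [-0.065, 0.704, 0.065, 0.704]
force: [-1.0, -0.1, 0.4]
finger_gap: 0.001
```

{"op": "arm_command", "data": {"series": [[[0,1,0,0],[0,1,0,0]]]}}

```text
t: 16.6
tcp_pos: [0.5765, -0.1529, 0.1148]
tool_rot: [-0.065, 0.704, 0.064, 0.704]
force: [0.6, -3.1, -1.5]
finger_gap: -0.001
```

{"op": "arm_command", "data": {"series": [[[0,1,0,0],[0,1,0,0]]]}}

```text
t: 16.8
tcp_pos: [0.5767, -0.1524, 0.1149]
tool_rot: [-0.066, 0.704, 0.064, 0.705]
force: [0.3, -6.8, -2.2]
finger_gap: 0.001
```

{"op": "arm_command", "data": {"series": [[[0,1,0,0],[0,1,0,0]]]}}

```text
t: 17.0
tcp_pos: [0.5766, -0.1513, 0.115]
tool_rot: [-0.067, 0.704, 0.063, 0.705]
force: [0.2, -6.9, -0.7]
finger_gap: -0.002
```

The lever is moving at only 7 N, so the contact is rather high on it. I'll back off, lower 9 mm and resume, to avoid slipping over its top.

{"op": "arm_command", "data": {"series": [[[0,-4,0,0],[0,-4,0,0],[4,0,0,0],[5,0,0,0],[0,2,0,0],[0,2,0,0],[0,1,0,0]]]}}

```text
t: 17.7
tcp_pos: [0.5772, -0.1544, 0.1058]
tool_rot: [-0.067, 0.704, 0.063, 0.705]
force: [1.6, -9.2, -2.2]
finger_gap: -0.002
```

{"op": "arm_command", "data": {"series": [[[0,1,0,0],[0,1,0,0]]]}}

```text
t: 17.9
tcp_pos: [0.5771, -0.1529, 0.106]
tool_rot: [-0.067, 0.703, 0.063, 0.705]
force: [0.4, -9.2, -2.3]
finger_gap: 0.004
```

{"op": "arm_command", "data": {"series": [[[0,1,0,0],[0,1,0,0]]]}}

```text
t: 18.1
tcp_pos: [0.5769, -0.151, 0.1061]
tool_rot: [-0.067, 0.703, 0.063, 0.705]
force: [0.8, -8.8, -3.0]
finger_gap: 0.001
```

{"op": "arm_command", "data": {"series": [[[0,1,0,0],[0,0.6,0,0]]]}}

```text
t: 18.3
tcp_pos: [0.5768, -0.1493, 0.1062]
tool_rot: [-0.067, 0.703, 0.063, 0.705]
force: [0.2, -8.5, -2.3]
finger_gap: -0.004
```

{"op": "arm_command", "data": {"series": [[[0,0.8,0,0],[0,0.6,0,0]]]}}

```text
t: 18.5
tcp_pos: [0.5767, -0.1481, 0.1063]
tool_rot: [-0.068, 0.703, 0.063, 0.705]
force: [0.9, -9.9, -2.7]
finger_gap: -0.002
```

{"op": "arm_command", "data": {"series": [[[0,0.6,0,0],[0,0.6,0,0]]]}}

```text
t: 18.7
tcp_pos: [0.5768, -0.1478, 0.1064]
tool_rot: [-0.068, 0.703, 0.062, 0.705]
force: [1.2, -10.5, -1.1]
finger_gap: 0.0
```

{"op": "arm_command", "data": {"series": [[[0,0.6,0,0],[0,0.5,0,0]]]}}

```text
t: 18.9
tcp_pos: [0.5768, -0.1477, 0.1065]
tool_rot: [-0.069, 0.703, 0.062, 0.706]
force: [0.3, -14.1, -2.0]
finger_gap: -0.001
```

{"op": "arm_command", "data": {"series": [[[0,0.5,0,0],[0,0.5,0,0]]]}}

```text
t: 19.1
tcp_pos: [0.5769, -0.1476, 0.1066]
tool_rot: [-0.07, 0.702, 0.061, 0.706]
force: [0.6, -14.4, -1.1]
finger_gap: -0.001
```

The motion stopped and the force rose to 14 N, so the cam is at its hard stop. I'll back off, lift clear and check.

{"op": "arm_command", "data": {"series": [[[0,-4,0,0],[0,-8,0,0],[0,-20,0,0],[0,-40,0,0],[0,-40,0,0],[-20,0,0,0],[-40,0,0,0],[-40,0,0,0],[-10,0,0,0],[0,0,0,0]]]}}

```text
t: 20.1
tcp_pos: [0.5958, -0.2525, 0.2179]
tool_rot: [-0.065, 0.703, 0.064, 0.705]
force: [-0.1, 0.1, -0.3]
finger_gap: 0.001
```

Run:
```python
from h import *
print(status.sense()["t"],status.sense()["force"])
s=snapshot("side")[190:350,240:440,::-1];w=snapshot("top")[200:290,330:430,::-1]
cv2.imwrite("pics/p5.png",np.hstack([cv2.resize(s,(450,360),interpolation=2),cv2.resize(w,(350,360),interpolation=2)]))
```

```text
20.1 [-0.13775242  0.14929995 -0.3220989 ]
```

View pics/p5.png

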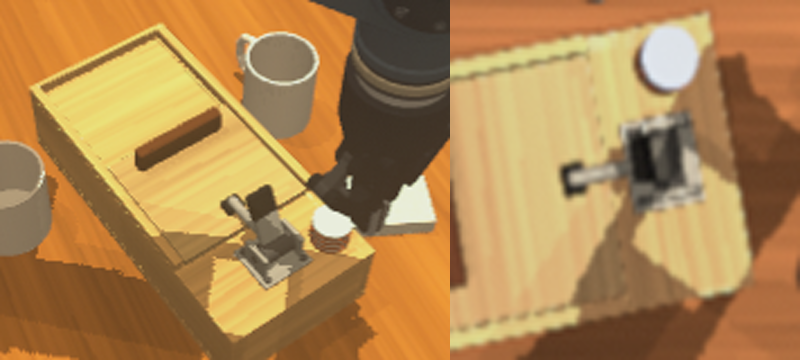

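The lever leans to +y, its top at about (262,188) in the side half. The foot is down on the shut door at (573,178) in the top half, and chips and mugs are in place. Last, a check of the lean angle from the pixels.

Run:
```python
from h import *
from g import Q
c,n=np.cos(Q[2]),np.sin(Q[2]);Rb=np.array([[c,-n,0],[n,c,0],[0,0,1]])
for u,v in((262,188),(262,192)):
    o,d=ray("side",240+u/2.25,190+v/2.25);o=Rb.T@(o-np.r_[Q[:2],0]);d=Rb.T@d
    print(np.round((o-d*o[0]/d[0])*1e3,1))
for l in(.35,.5):
  for py in(-132,):
    p=Rb@np.array([0,py+62*np.sin(l),98+62*np.cos(l)])/1e3+np.r_[Q[:2],0];a=proj("side",p);b=proj("top",p)
    print(l,(a-[240,190])*2.25,(b-[330,200])*[3.5,4]+[450,0])
```

```text
[   0.  -106.2  164.9]
[   0.  -106.7  159.5]
0.35 [264.54316632 197.14006544] [653.62346052 153.96318939]
0.5 [258.48076011 193.40021452] [639.88201066 157.21193909]
```

```bash
python3 -c "
from station import ticket
print(ticket.sign_off())"
```

```text
the job is handed in; nothing more can be done
None
```

I shut the door, threw the clamp lever over, and pushed the lever on until its cam stopped hard. I then backed the arm clear and handed the job in at about 20 s of the 46 s allowed; no verdict was reported.

- **Door:** I pushed the bar towards -y at about 3.5 N until it hit its stop, where the measured force reached 16.1 N. That was the highest reading between moves, but close to the 18 N limit. The stop was at the expected place, and the picture taken before I touched the lever showed the door shut and the lever still open.
- **Lever:** It went over centre at about 4–5 N, then sprung away from the finger.
- **Cam:** It turned under a steady 7–9 N. At the end the force rose to 14.4 N with almost no movement. The finger travel works out at roughly 0.15 rad or a little more, so I take the cam to be fully wedged.
- **Last picture:** The foot was down on the shut door, and the chips and the mugs in view were in place. The cards were partly hidden, and the dish, dice and carousel were outside this view. The force on the arm, backed clear, was about zero.

**Checks that disagreed:**
- **Fingertips:** They sit about 20 mm or more behind the reported TCP. My first pass went over the bar without touching it, and I corrected the height by touch.
- **Lean angle:** Pixel readings could not separate a lean of 0.35 from 0.5 rad. That the cam is wedged therefore rests on the hard stop and the finger travel, not on the picture.

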